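Tap a bearing cup square into the shaker's spindle housing

TASK

The shaker's new flanged bearing cup has only been started in its bore, over a shim pack of unknown thickness: take the brass drift from the tool stand and, with its nose on the flange, tap or press the cup in gently at alternate, opposite sides, a couple of millimetres at a time, so that it goes in square and never cocks; keep off the bearing's raised inner ring and do not push the cup with the gripper. Once the flange lies flat on the shims all round, prove that it has bottomed by leaning on the flange with the drift at a steady 20 N, give or take 4 N, for half a second; never push harder than 35 N. Then stand the drift back, nose down, in a hole of the stand, and leave everything else where it is.

Things in the scene. Friction and masses are not known exactly. Their poses are not given: they have to be found in the camera images.
- shaker: orbital shaker, platform off: a fixed cream box 250 x 230 mm (x, y), aluminium deck at 76 mm. Origin: centre of its underside, z up. On the deck's centre the round aluminium spindle housing, 72 mm wide, its flat top face 104 mm above the origin. Four 16 mm posts, 90 mm high, near the deck's corners, over 100 mm from the housing's axis; nothing else stands higher than the face.
- seat (a point): centre of the housing's top face at the mouth of the bore, z up. On the face lies a steel shim pack, 66 mm wide, 1 to 5 mm thick: a rigid stop whose height is not measured, to be found by feel. A sprung ring in the 47.6 mm bore grips the cup: pressed at one point of the flange, that side slides down at 4 to 13 N while the far side stays or rises a little; it stays where it is left, no spring-back.
- cup: new flanged bearing cup, aluminium: flange 64 mm wide, 5 mm thick, on a 46 mm skirt 15 mm long, pointing down in the bore. Origin: centre of the flange's underside, z up its axis. Starts square, 9.5 to 10.5 mm above seat; home when the flange rests on the shims all round. Flange top at z = 5 mm; push on it between radius 20 and 32 mm (inside it a level black seal). Yaw does not matter.
- inner_ring: the bearing's steel inner ring in the middle of the cup, 24 mm wide, standing 3 mm proud of the flange's top face; part of the cup, same origin and axes as the cup. Not to be pushed on.
- drift: brass drift, 120 mm, 0.25 kg: nose 11 mm thick, 40 mm long, flat end; then a plain round handle 22 mm thick, 80 mm long. Origin: centre of the nose's end; z from nose to handle. It starts nose down in hole_a or hole_c of the stand, the handle's shoulder (z = 40 mm) resting on the stand's top, so the whole handle is free above it.
- stand: white plastic tool stand, fixed block 60 x 160 x 45 mm (x, y, z). Origin: centre of its underside. Three holes 18 mm wide, 40 mm deep, in its top in a row along its y axis at y = -50, 0, +50 mm. A tool stands in each end hole, so grasp with the fingers on either side along the stand's x axis.
- hole_a (a point): mouth centre of the stand's hole at y = -50 mm, on its top face, z up. A drift put back in a hole has its origin 40 mm below the mouth.
- hole_b (a point): mouth centre of the stand's middle hole, empty at the start
- hole_c (a point): mouth centre of the stand's hole at y = +50 mm
- screwdriver: screwdriver with a waisted black handle 27 mm wide that stands handle up in the other end hole of the stand, top 137 mm above the bench. Origin: the end of its blade. Leave alone.
- worn_cup: the old, dark bearing cup of the same form, lying flange down on the bench, 64 mm wide, 23 mm high. Origin: centre of its underside. Leave alone.
- screw_tray: white tray 90 x 70 x 18 mm with screws. Origin: centre of its underside. Leave alone.
- tip_box: pipette tip box 85 x 122 x 70 mm. Origin: centre of its underside. Leave alone.
- bottle: plastic bottle 68 mm wide, 150 mm high. Origin: centre of its underside. Leave alone.
- tube_rack: blue rack of tubes 60 x 170 x 55 mm. Origin: centre of its underside. Leave alone.
- timer: white timer 62 x 62 x 18 mm. Origin: centre of its underside. Leave alone.

How it is judged:
By the outcome, as a careful person would: the job done as asked, in the order asked, and still so for the second after the job is handed in, with the robot touching nothing.
It also fails if it takes over 72 s, if anything falls off the work surface, if the arm or the gripper's body presses on something with over 40 N, if the wrist force passes 120 N, or if a joint passes its speed limit or range.

ROBOT

A 6-joint arm with a two-finger parallel gripper is mounted at the origin on the work surface. World frame = base frame: x ahead of the robot, y to its left, z up, the work surface at z = 0. Lengths are in m, angles in rad, forces in N, time in s.
With the tool pointing down it reaches from about 0.25 to 0.8 m from the base axis. Payload 8.5 kg.
Tool frame: the origin (TCP) lies between the finger pads; the fingertips stand 25 mm ahead of it and the grasp point (between the pads) lies 6 mm ahead of it (bot.nose_length is the distance from the TCP to the fingertips, in m); y points along the fingers, x is the direction in which the jaws open and shut, and the axes are right-handed (so a half turn about y gives the same grasp; the last joint's range is limited). The gripper opens to 85 mm and grips with 20 to 120 N. Pads are 22 mm wide; open, the fingers measure 114 mm over their backs; the gripper's body (76 mm by 85 mm) begins 54 mm behind the grasp point. The pads swing forward as they close: fully open they stand 13 mm farther back than shut.
Start: joints at [1.328, 0.238, -0.013, 1.319, 0, 1.571], TCP at [0.126, 0.51, 0.256] pointing down, gripper open.
Joint ranges: [-2.66, 2.66], [-1.03, 1.9], [-1.14, 1.46], [-1.82, 2.27], [-1.45, 1.34], [-3.14, 3.14]. Speed limits (rad/s): [2.22, 2.22, 2.79, 3.14, 3.14, 3.14].

INTERFACE

Orientations are given as a unit quaternion [w, x, y, z].
In Python, from plant import bot, snapshot gives the robot as it stands.
- The arm moves only by the tool send_rows, never from a script. Its argument "series" is one flat list of numbers, 5 for each row, row after row: the finger opening in cm, from 0 to 8.54, then the shift along the tool's x, y, z in cm, then the turn about the tool's y in rad. In form: [gripper, tx, ty, tz, twist, gripper, tx, ty, tz, twist, ...]. A call has exactly 5 rows; each row is the pose to reach, as a shift and turn from the pose measured when the call began, along the tool's axes at that moment; what a row does not reach only later rows make up. A row lasts 1/10 s, in which the tool goes at most 50 mm and 8.59 degrees, less where a joint would pass 70% of its speed; a pose out of reach is approached as far as the arm can. A call with a gripper value outside its range is refused whole. The fingers move at their own pace and stop on an object; the grip force is fixed at half the most. Time passes only in rows, so rows that repeat a pose let the fingers close, or fill a call up. It gives the time, the measured TCP pose, the force and the opening at its end, in the units of the state.
- bot.get_obs(): the state, without advancing time (a new reading comes with each control period).
- snapshot(name): name is "scene" or "top"; returns a dict with "color" (420x560x3 uint8, blue, green, red), "mtx" (3x3 intrinsics, pixels), "dist" ([k1, k2, p1, p2, k3] as OpenCV has them; the pictures are not rectified), "R" (3x3) and "t" (3): a world point X has camera coordinates R X + t. Camera axes: x right, y down, z forward; pixel columns grow to the right and rows downward; lengths in m; the calibration is good to about 2 mm. A picture is of the moment at which its call begins. There is no depth.
- bot.finish_job(): hands the job in, once; it reports no verdict.
The state is a dict: "t": time; "joint_positions": joint angles; "qd": joint speeds; "tau": joint torques, N m; "tool_pos": TCP position; "ee_rot": TCP orientation; "wrist_force": force on the tool from outside, world axes, zero at the start; "ft_torque": the same for the moment, N m; "gripper_width": opening from 0.0 (shut) to 1.0 (fully open).
Only numpy, scipy, OpenCV 4.12 (cv2) and the standard library are available. Lean on these libraries where they do the work, as an engineer would, in place of code of your own. Each camera call takes 0.05 s, during which the arm holds its last target.

## Working session

There is one attempt and no reset: what is moved stays moved. The work goes in short steps, Python scripts to look and compute and a tool call to move; the robot and the scene stay as the last step left them, time stands still between calls to the robot, and variables do not carry over. Pictures are saved under pics/ and viewed, and the job is handed in when it is done.

Besides the shell and the picture viewer there is one more tool, called after "Request:" by a JSON object that holds its "method" and its "body". send_rows: Moves the arm, as the interface text tells. Its arguments: {"type":"object","properties":{"series":{"type":"array","items":{"type":"number"}}},"required":["series"]}

```bash
mkdir -p pics; ls; python3 - <<'E'
from plant import bot, snapshot
import cv2,numpy as np
print(bot.get_obs(), bot.nose_length)
for n in("scene","top"):
    s=snapshot(n); cv2.imwrite(f"pics/{n}0.png",s["color"]); print(n,s["mtx"],s["dist"],s["R"],s["t"])
E
```

```text
pics
{'t': 0.0, 'joint_positions': array([ 1.32802557e+00,  2.38758797e-01, -1.42547691e-02,  1.31919008e+00,
        1.74827579e-05,  1.57078423e+00]), 'qd': array([-0.00199077,  0.00125157,  0.00064227, -0.00049356, -0.0012173 ,
       -0.0012408 ]), 'tau': array([-8.29773489e-04, -5.38777506e+01,  3.46439409e+01,  1.84517854e-02,
        8.10446068e-05, -9.82604803e-06]), 'tool_pos': array([0.12611085, 0.50923957, 0.25568893]), 'ee_rot': array([-0.55656013,  0.55716367,  0.43538477, -0.43617608]), 'wrist_force': array([-0.62793589,  0.26883147, -0.69605065]), 'ft_torque': array([ 0.0121892 , -0.00698527,  0.0526328 ]), 'gripper_width': 1.001930992257347} 0.025
scene [[419.78041834   0.         276.67341645]
 [  0.         419.78041834 208.13817306]
 [  0.           0.           1.        ]] [0.01969365 0.         0.         0.         0.        ] [[-8.31284191e-01  5.55847042e-01  8.12002844e-04]
 [ 4.44683364e-01  6.65910986e-01 -5.99015246e-01]
 [-3.33501574e-01 -4.97590820e-01 -8.00737208e-01]] [ 0.46035083 -0.18016059  1.39100374]
top [[541.01223307   0.         271.10262956]
 [  0.         541.01223307 218.85108773]
 [  0.           0.           1.        ]] [0.05245575 0.         0.         0.         0.        ] [[ 0.02411205 -0.99968303  0.00724265]
 [-0.98918037 -0.02490617 -0.14457481]
 [ 0.14470937 -0.00367829 -0.98946737]] [-0.03445599  0.56637436  1.71530105]
```

View pics/scene0.png

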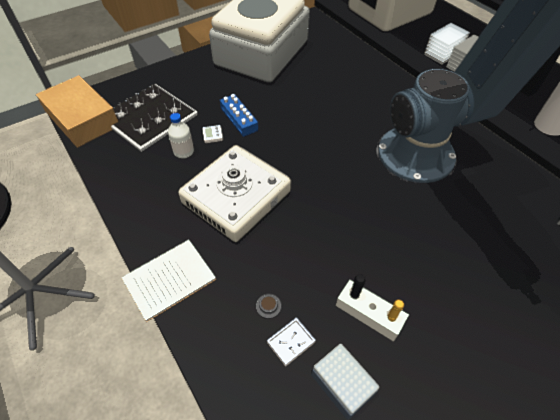

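View pics/top0.png

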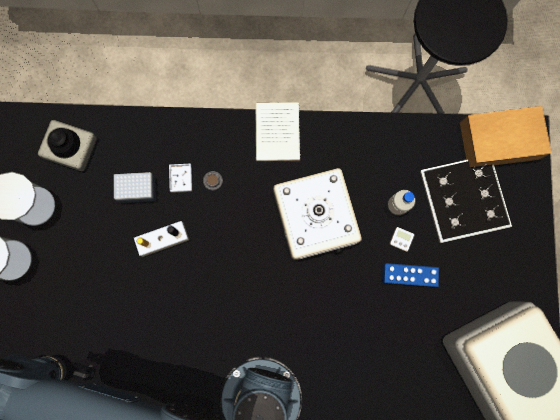

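```bash
python3 - <<'E'
from scipy.spatial.transform import Rotation as R
q=[-0.55656013,  0.55716367,  0.43538477, -0.43617608]
print(R.from_quat(q[1:]+q[:1]).as_matrix().round(3))
E
```

```text
[[ 0.24  -0.    -0.971]
 [ 0.971 -0.001  0.24 ]
 [-0.001 -1.     0.   ]]
```

```bash
cat > h.py <<'E'
import cv2,numpy as np
from plant import bot,snapshot
from scipy.spatial.transform import Rotation as Rot
def ray(s,uv):
    p=cv2.undistortPoints(np.array([[uv]],float),s["mtx"],s["dist"])[0,0]
    R=np.array(s["R"]);t=np.array(s["t"]);d=R.T@np.array([p[0],p[1],1]);return -R.T@t,d/np.linalg.norm(d)
def plane(s,uv,z):
    o,d=ray(s,uv);return o+d*(z-o[2])/d[2]
def tri(a,ua,b,ub):
    o1,d1=ray(a,ua);o2,d2=ray(b,ub)
    k=np.linalg.lstsq(np.c_[d1,-d2],o2-o1,rcond=None)[0]
    p,q=o1+k[0]*d1,o2+k[1]*d2;return (p+q)/2,np.linalg.norm(p-q)
def proj(s,X):
    return cv2.projectPoints(np.array(X,float).reshape(-1,3),cv2.Rodrigues(np.array(s["R"]))[0],np.array(s["t"]),s["mtx"],s["dist"])[0].reshape(-1,2)
def crop(s,x0,y0,x1,y1,k,name):
    cv2.imwrite(name,cv2.resize(s["color"][y0:y1,x0:x1],None,fx=k,fy=k,interpolation=cv2.INTER_CUBIC))
def st():
    o=bot.get_obs();q=o["ee_rot"];R=Rot.from_quat(np.r_[q[1:],q[0]]).as_matrix()
    print("t",round(o["t"],2),"p",o["tool_pos"].round(4),"F",o["wrist_force"].round(2),"T",o["ft_torque"].round(3),"g",round(o["gripper_width"],3));print(R.round(4));print("q",o["joint_positions"].round(3));return o,R
E
python3 - <<'E'
from h import *
a=snapshot("scene");b=snapshot("top")
crop(a,170,135,300,245,6,"pics/sc1.png");crop(b,265,160,370,265,5,"pics/tc1.png")
crop(a,330,265,420,345,7,"pics/sc2.png");crop(b,125,210,200,265,8,"pics/tc2.png")
E
```

```text
(no output)
```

View pics/sc1.png

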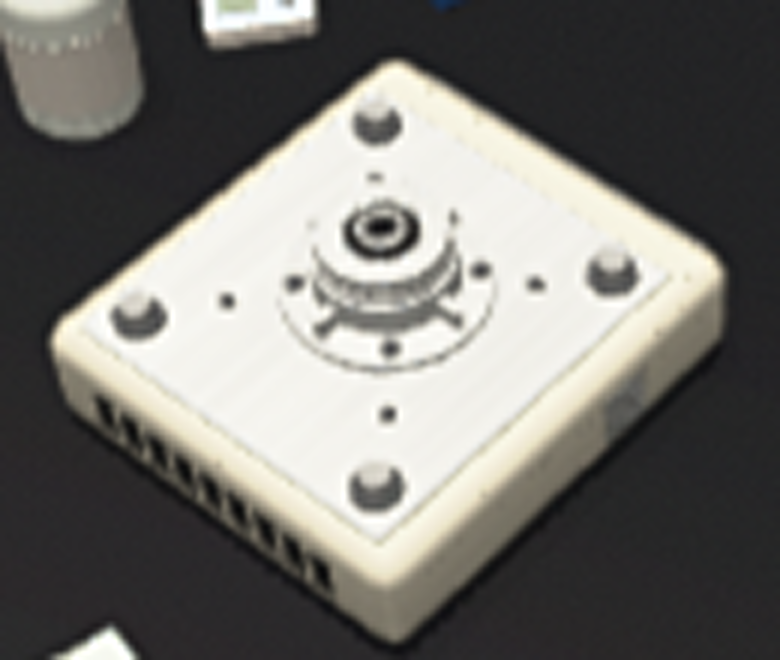

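View pics/tc1.png

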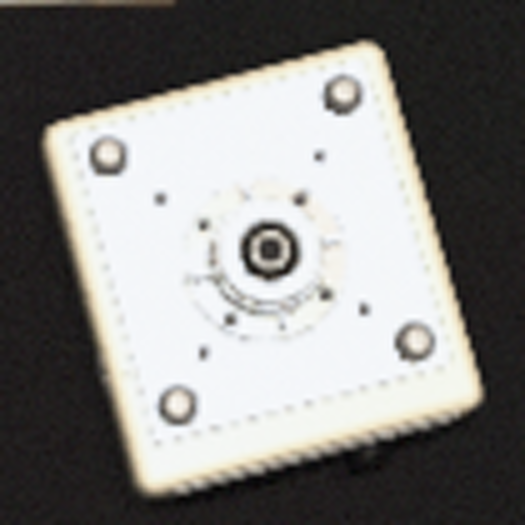

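View pics/sc2.png

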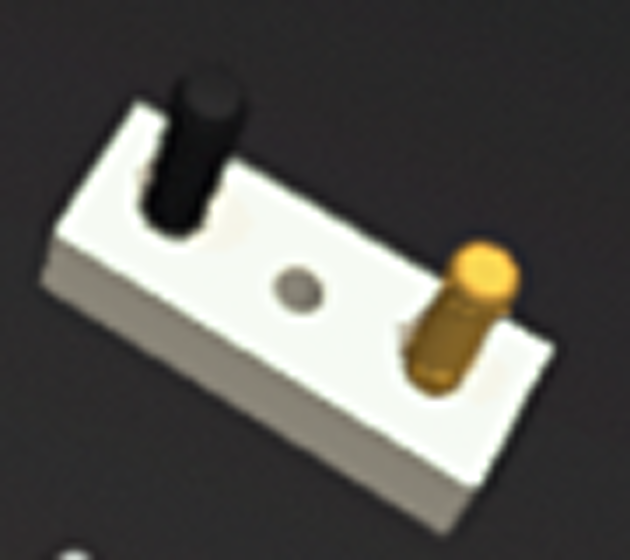

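View pics/tc2.png

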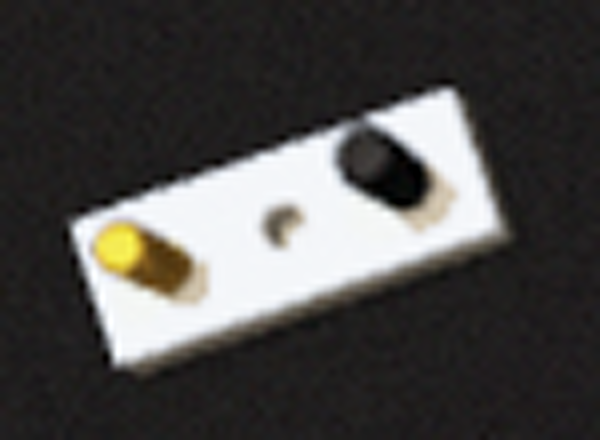

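```bash
python3 - <<'E'
from h import *
a=snapshot("scene");b=snapshot("top")
def o(u,k,off): return ((u[0]+.5)/k-.5+off[0],(u[1]+.5)/k-.5+off[1])
S2=[o(u,7,(330,265)) for u in [(140,98),(55,232),(472,490),(555,347)]]
T2=[o(u,8,(125,210)) for u in [(455,88),(75,220),(118,365),(508,228)]]
A=np.array([plane(a,u,.045) for u in S2]);B=np.array([plane(b,u,.045) for u in T2])
print(A.round(4),A.mean(0));print(B.round(4),B.mean(0))
print("sizes",[np.linalg.norm(A[i]-A[i-1]).round(4) for i in range(4)],[np.linalg.norm(B[i]-B[i-1]).round(4) for i in range(4)])
# bright yellow top of drift
for s,n in((a,"s"),(b,"t")):
    h=cv2.cvtColor(s["color"],cv2.COLOR_BGR2HSV);m=cv2.inRange(h,(15,120,190),(35,255,255))
    nn,l,stt,c=cv2.connectedComponentsWithStats(m)
    for i in range(1,nn):
        if stt[i,4]>15: print(n,stt[i],c[i],plane(s,c[i],.125).round(4))
print("drift tri",tri(a,o((486,272),7,(330,265)),b,o((120,249),8,(125,210))))
print("mid hole",plane(a,o((299,291),7,(330,265)),.045),plane(b,o((282,227),8,(125,210)),.045))
# inner ring
u1=o((381,228),6,(170,135));u2=o((270,250),5,(265,160))
print("ring",u1,u2,tri(a,u1,b,u2),plane(a,u1,.122),plane(b,u2,.122))
P1=[o(u,6,(170,135)) for u in [(378,109),(139,301),(377,472),(614,257)]]
P2=[o(u,5,(265,160)) for u in [(415,340),(342,92),(108,154),(178,403)]]
for x,y in zip(P1,P2): print("post",tri(a,x,b,y))
E
```

```text
[[0.4969 0.2475 0.045 ]
 [0.5553 0.2713 0.045 ]
 [0.498  0.4201 0.045 ]
 [0.4395 0.3992 0.045 ]] [0.49743776 0.33455455 0.045     ]
[[0.5536 0.2689 0.045 ]
 [0.4964 0.4179 0.045 ]
 [0.4387 0.3973 0.045 ]
 [0.4974 0.245  0.045 ]] [0.49653937 0.3322597  0.045     ]
sizes [np.float64(0.1622), np.float64(0.0631), np.float64(0.1595), np.float64(0.0621)] [np.float64(0.0611), np.float64(0.1596), np.float64(0.0613), np.float64(0.1632)]
s [  36   76   76   53 2133] [ 73.29864041 101.75058603] [ 0.8656 -0.7075  0.125 ]
s [395 300   9   8  51] [398.92156863 303.47058824] [0.4807 0.3819 0.125 ]
t [ 469  106   82   56 3560] [509.0252809  133.88314607] [ 0.8429 -0.7599  0.125 ]
t [137 238   6   6  27] [139.40740741 240.55555556] [0.4776 0.3807 0.125 ]
drift tri (array([0.47784859, 0.38118414, 0.12018395]), np.float64(0.0004772667194550489))
mid hole [0.49875493 0.33543566 0.045     ] [0.49558892 0.33530236 0.045     ]
ring (233.08333333333334, 172.58333333333334) (318.6, 209.6) (array([ 0.58910686, -0.16760551,  0.11745349]), np.float64(0.0009253380400731401)) [ 0.59116393 -0.16424168  0.122     ] [ 0.58797501 -0.16690436  0.122     ]
post (array([ 0.53873241, -0.26229787,  0.08748148]), np.float64(0.0005821385227493868))
post (array([ 0.69700653, -0.21480656,  0.08881584]), np.float64(0.0003599345878236428))
post (array([ 0.65329192, -0.06633568,  0.08731409]), np.float64(0.000486373306013367))
post (array([ 0.49466747, -0.1132947 ,  0.08852332]), np.float64(6.931222202167272e-05))
```

```bash
python3 - <<'E'
from h import *
a=snapshot("scene");b=snapshot("top")
def o(u,k,off): return ((u[0]+.5)/k-.5+off[0],(u[1]+.5)/k-.5+off[1])
P1=[o(u,6,(170,135)) for u in [(378,109),(139,301),(377,472),(614,257)]]
P2=[o(u,5,(265,160)) for u in [(415,340),(342,92),(108,154),(178,403)]]
for z in(.09,):
  A=np.array([plane(a,u,z) for u in P1]);B=np.array([plane(b,u,z) for u in P2]);print(A.round(4),A.mean(0),B.round(4),B.mean(0))
for s,c,w in((a,(233,172.6),14),(b,(318.6,209.6),12)):
    g=cv2.cvtColor(s["color"],cv2.COLOR_BGR2GRAY)
    x0,y0=int(c[0])-w,int(c[1])-w
    r=g[y0:y0+2*w,x0:x0+2*w]; r=cv2.resize(r,None,fx=8,fy=8,interpolation=cv2.INTER_CUBIC)
    m=(r<125).astype(np.uint8)
    for ct in cv2.findContours(m,cv2.RETR_CCOMP,cv2.CHAIN_APPROX_NONE)[0]:
        if len(ct)>40:
            e=cv2.fitEllipse(ct);u=((e[0][0]+.5)/8-.5+x0,(e[0][1]+.5)/8-.5+y0);print(u,np.array(e[1])/8,plane(s,u,.119).round(4))
E
```

```text
[[ 0.54   -0.2603  0.09  ]
 [ 0.6974 -0.2139  0.09  ]
 [ 0.6543 -0.0647  0.09  ]
 [ 0.4953 -0.1122  0.09  ]] [ 0.59676159 -0.16277407  0.09      ] [[ 0.5382 -0.2617  0.09  ]
 [ 0.6966 -0.2146  0.09  ]
 [ 0.6526 -0.0661  0.09  ]
 [ 0.4945 -0.1132  0.09  ]] [ 0.5954577  -0.16391259  0.09      ]
(241.22688102722168, 185.01928901672363) [0.98456532 2.42119813] [ 0.5944 -0.1148  0.119 ]
(245.3723964691162, 181.74150276184082) [1.68322599 4.34305763] [ 0.5788 -0.1186  0.119 ]
(239.45268440246582, 180.51934242248535) [3.38108587 9.01961422] [ 0.5901 -0.1315  0.119 ]
(232.99872875213623, 172.29379177093506) [3.41896558 5.30229139] [ 0.5897 -0.1678  0.119 ]
(233.1481590270996, 173.21090984344482) [ 8.46627426 11.74633408] [ 0.5911 -0.1646  0.119 ]
(232.2335329055786, 157.90425074100494) [0.81119192 4.46911526] [ 0.5635 -0.2171  0.119 ]
(318.5785608291626, 209.42850399017334) [4.35053921 4.49546576] [ 0.589  -0.1671  0.119 ]
(318.4872856140137, 209.73157119750977) [11.31042099 11.50726128] [ 0.588  -0.1668  0.119 ]
(318.5716972351074, 209.5149965286255) [8.06799507 8.12528133] [ 0.5887 -0.1671  0.119 ]
```

```bash
cat >> h.py <<'E'
def go(x,y,z,ang=None):
    "prints tool shift cm (tx,ty,tz) and twist for world TCP target; ang deg of tool x axis"
    o,R=st();d=R.T@(np.array([x,y,z])-o["tool_pos"])*100
    tw=0
    if ang is not None:
        c=np.degrees(np.arctan2(R[1,0],R[0,0]));tw=-np.radians((ang-c+180)%360-180)
    print("shift cm",d.round(3),"twist",round(tw,3))
E
python3 - <<'E'
from h import *
b=snapshot("top");print([plane(b,u,.07).round(3) for u in((114,174),(152,174),(153,200),(114,200))])
go(.479,.381,.19,21)
E
```

```text
[array([0.696, 0.487, 0.07 ]), array([0.699, 0.366, 0.07 ]), array([0.614, 0.358, 0.07 ]), array([0.611, 0.482, 0.07 ])]
t 0.45 p [0.1262 0.5095 0.2562] F [-0.09 -0.02 -0.03] T [ 0.029 -0.008  0.015] g 1.004
[[ 2.404e-01 -1.000e-04 -9.707e-01]
 [ 9.707e-01 -2.000e-04  2.404e-01]
 [-3.000e-04 -1.000e+00 -0.000e+00]]
q [ 1.328  0.238 -0.014  1.319 -0.     1.571]
shift cm [ -3.991   6.623 -37.335] twist 0.961
```

Request:
{"method": "send_rows", "body": {"series": [6,-0.5,0.8,-4.7,0.12,6,-1.0,1.6,-9.4,0.24,6,-1.5,2.4,-14.1,0.36,6,-2.0,3.2,-18.8,0.48,6,-2.5,4.0,-23.5,0.6]}}

```text
t: 0.95
tool_pos: [0.35, 0.4279, 0.2161]
ee_rot: [0.661, -0.661, -0.25, 0.25]
wrist_force: [-0.8, 1.3, -0.5]
gripper_width: 0.704
```

```bash
python3 -c "
from h import *
go(.479,.381,.19,21)"
```

```text
t 0.95 p [0.35   0.4279 0.2161] F [-0.83  1.33 -0.47] T [ 0.059 -0.001 -0.012] g 0.704
[[ 7.496e-01  2.000e-04 -6.619e-01]
 [ 6.619e-01  2.000e-04  7.496e-01]
 [ 3.000e-04 -1.000e+00  0.000e+00]]
q [ 0.885  0.301 -0.03   1.24  -0.     1.733]
shift cm [  6.567   2.611 -12.059] twist 0.357
```

Request:
{"method": "send_rows", "body": {"series": [6,2.2,0.9,-4.0,0.12,6,4.4,1.7,-8.1,0.24,6,6.57,2.6,-12.06,0.357,6,6.57,2.6,-12.06,0.357,6,6.57,2.6,-12.06,0.357]}}

```text
t: 1.45
tool_pos: [0.4798, 0.3801, 0.1894]
ee_rot: [-0.695, 0.695, 0.128, -0.129]
wrist_force: [-0.7, 0.6, -0.0]
gripper_width: 0.701
```

```bash
python3 -c "
from h import *
go(.479,.381,.091,21)
a=snapshot('scene');b=snapshot('top')
crop(a,330,225,430,345,5,'pics/sc3.png');crop(b,100,200,220,290,6,'pics/tc3.png')"
```

```text
t 1.45 p [0.4798 0.3801 0.1894] F [-0.72  0.56 -0.02] T [-0.001 -0.008  0.011] g 0.701
[[ 9.343e-01 -9.000e-04 -3.566e-01]
 [ 3.566e-01 -4.000e-04  9.343e-01]
 [-1.000e-03 -1.000e+00 -1.000e-04]]
q [0.67  0.415 0.074 1.231 0.    1.876]
shift cm [-0.03   9.838  0.107] twist -0.002
```

View pics/sc3.png

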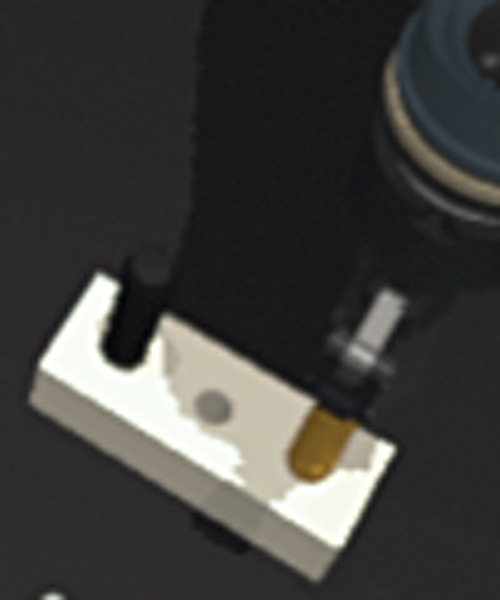

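View pics/tc3.png

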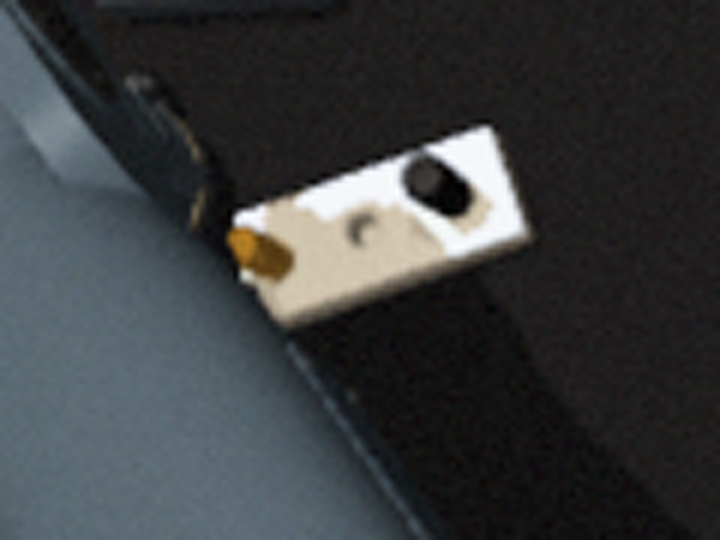

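Request:
{"method": "send_rows", "body": {"series": [6,0,2.0,0.1,0,6,0,4.5,0.1,0,6,0,7.0,0.1,0,6,0,9.0,0.1,0,6,0,9.83,0.1,0]}}

```text
t: 2.05
tool_pos: [0.4761, 0.3824, 0.0906]
ee_rot: [-0.695, 0.695, 0.129, -0.131]
wrist_force: [1.1, -0.6, -0.6]
gripper_width: 0.704
```

Request:
{"method": "send_rows", "body": {"series": [6,0,0,0,0,0.5,0,0,0,0,0.5,0,0,0,0,0.5,0,0,0,0,0.5,0,0,0,0]}}

```text
t: 2.55
tool_pos: [0.4768, 0.3831, 0.092]
ee_rot: [0.695, -0.695, -0.13, 0.13]
wrist_force: [-1.0, 0.9, 6.9]
gripper_width: 0.241
```

```bash
python3 -c "
from h import *
go(.479,.381,.091,21)"
```

```text
t 2.55 p [0.4768 0.3831 0.092 ] F [-1.02  0.94  6.92] T [ 0.167  0.05  -0.007] g 0.241
[[ 9.324e-01  0.000e+00 -3.615e-01]
 [ 3.615e-01  8.000e-04  9.324e-01]
 [ 3.000e-04 -1.000e+00  8.000e-04]]
q [ 6.770e-01  4.780e-01 -8.600e-02  1.006e+00  1.000e-03  1.877e+00]
shift cm [ 0.125  0.095 -0.274] twist 0.003
```

Request:
{"method": "send_rows", "body": {"series": [0.5,0,-0.5,0,0,0.5,0,-2.0,0,0,0.5,0,-4.0,0,0,0.5,0,-6.5,0,0,0.5,0,-9,0,0]}}

```text
t: 3.05
tool_pos: [0.4765, 0.3826, 0.1827]
ee_rot: [0.695, -0.695, -0.13, 0.13]
wrist_force: [0.2, 0.8, -2.8]
gripper_width: 0.245
```

Request:
{"method": "send_rows", "body": {"series": [0.5,0,0,0,0,0.5,0,0,0,0,0.5,0,0,0,0,0.5,0,0,0,0,0.5,0,0,0,0]}}

```text
t: 3.55
tool_pos: [0.4761, 0.3822, 0.1816]
ee_rot: [-0.695, 0.695, 0.129, -0.131]
wrist_force: [0.5, -0.6, -2.5]
gripper_width: 0.242
```

```bash
python3 -c "
from h import *
go(.5895,-.1657,.25)
a=snapshot('scene');b=snapshot('top')
crop(a,330,225,430,345,5,'pics/sc4.png');crop(b,100,200,220,290,6,'pics/tc4.png')"
```

```text
t 3.55 p [0.4761 0.3822 0.1816] F [ 0.48 -0.63 -2.48] T [ 0.01  -0.012  0.034] g 0.242
[[ 9.324e-01 -2.400e-03 -3.613e-01]
 [ 3.613e-01 -1.100e-03  9.324e-01]
 [-2.600e-03 -1.000e+00 -2.000e-04]]
q [6.760e-01 4.170e-01 5.700e-02 1.214e+00 1.000e-03 1.877e+00]
shift cm [ -9.242  -6.8   -55.191] twist 0
```

View pics/sc4.png

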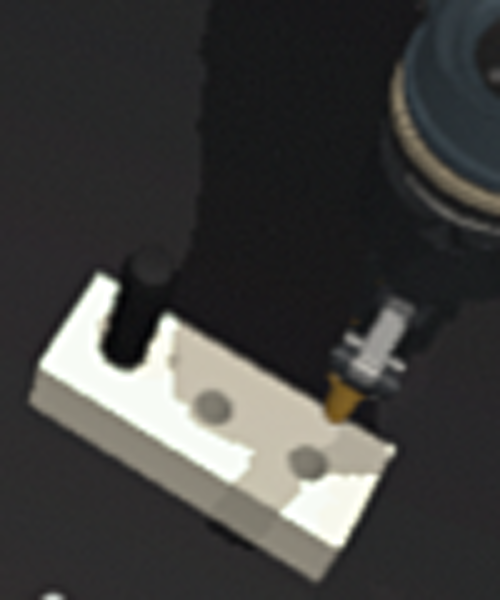

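Request:
{"method": "send_rows", "body": {"series": [0.5,0,-3.5,0,0,0.5,0,-7,0,0,0.5,-0.4,-8,-2.5,0,0.5,-1.0,-8,-6.5,0,0.5,-1.8,-8,-11,0]}}

```text
t: 4.15
tool_pos: [0.4996, 0.2732, 0.2623]
ee_rot: [-0.695, 0.695, 0.13, -0.131]
wrist_force: [0.8, -1.0, -2.4]
gripper_width: 0.243
```

```bash
python3 -c "
from h import *
go(.5895,-.1657,.25)"
```

```text
t 4.15 p [0.4996 0.2732 0.2623] F [ 0.78 -0.98 -2.41] T [ 0.011 -0.05  -0.033] g 0.243
[[ 9.317e-01 -1.000e-03 -3.633e-01]
 [ 3.633e-01 -2.000e-04  9.317e-01]
 [-1.000e-03 -1.000e+00  2.000e-04]]
q [0.5   0.314 0.108 1.366 0.    1.699]
shift cm [ -7.568   1.226 -44.152] twist 0
```

Request:
{"method": "send_rows", "body": {"series": [0.5,-0.8,0,-4.5,0,0.5,-1.6,0,-9,0,0.5,-2.4,0,-13.5,0,0.5,-3.3,0,-18,0,0.5,-4.1,0,-22.5,0]}}

```text
t: 4.65
tool_pos: [0.5431, 0.0468, 0.2623]
ee_rot: [0.695, -0.695, -0.13, 0.131]
wrist_force: [0.0, 0.6, -2.6]
gripper_width: 0.242
```

Request:
{"method": "send_rows", "body": {"series": [0.5,-0.8,0.2,-4.5,0,0.5,-1.6,0.4,-9,0,0.5,-2.4,0.8,-13.5,0,0.5,-3.2,1.2,-17.5,0,0.5,-3.47,1.2,-19.0,0]}}

```text
t: 5.15
tool_pos: [0.5798, -0.1463, 0.2492]
ee_rot: [-0.695, 0.695, 0.129, -0.13]
wrist_force: [-0.0, 1.6, -2.5]
gripper_width: 0.242
```

```bash
python3 -c "
from h import *
go(.5801,-.1415,.23)
a=snapshot('scene');b=snapshot('top')
crop(a,170,115,310,245,5,'pics/sc5.png');crop(b,245,150,370,265,5,'pics/tc5.png')"
```

```text
t 5.15 p [ 0.5798 -0.1463  0.2492] F [-0.    1.64 -2.5 ] T [ 0.049  0.016 -0.036] g 0.242
[[ 9.327e-01 -1.900e-03 -3.605e-01]
 [ 3.605e-01 -7.000e-04  9.327e-01]
 [-2.000e-03 -1.000e+00  0.000e+00]]
q [-2.47e-01  3.68e-01  1.55e-01  1.36e+00 -1.00e-03  9.55e-01]
shift cm [0.21  1.92  0.437] twist 0
```

View pics/sc5.png

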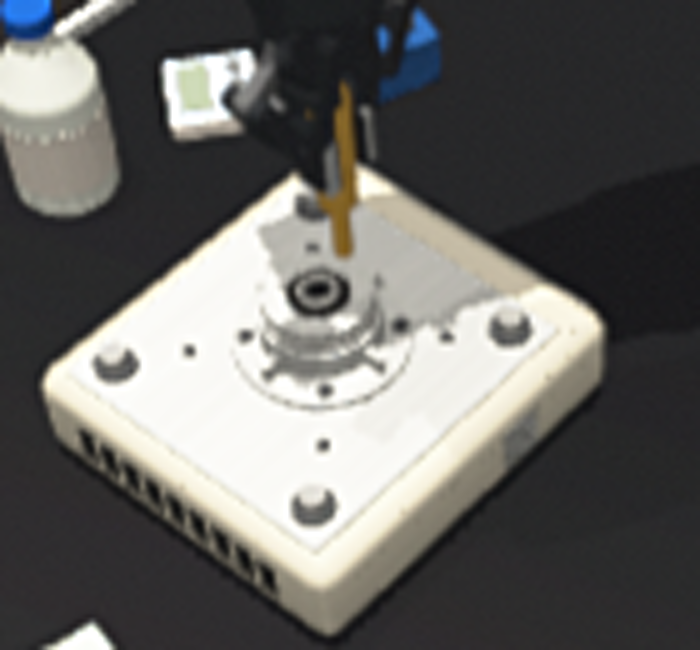

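View pics/tc5.png

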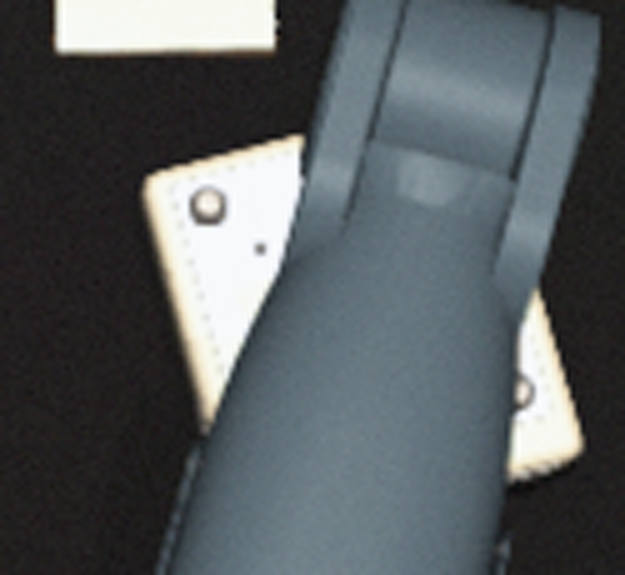

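Request:
{"method": "send_rows", "body": {"series": [0.5,0.2,1.0,0.43,0,0.5,0.2,2.0,0.43,0,0.5,0.2,3.0,0.43,0,0.5,0.2,3.5,0.43,0,0.5,0.2,3.5,0.43,0]}}

```text
t: 5.75
tool_pos: [0.5796, -0.1394, 0.2135]
ee_rot: [0.695, -0.695, -0.129, 0.131]
wrist_force: [-0.3, -0.1, -2.8]
gripper_width: 0.247
```

```bash
python3 -c "
from h import *
go(.5801,-.1415,.214)
a=snapshot('scene')
crop(a,205,145,265,200,12,'pics/sc6.png')
h=cv2.cvtColor(a['color'],cv2.COLOR_BGR2HSV);m=cv2.inRange(h,(12,90,60),(35,255,255));m[:, :205]=0;m[:,265:]=0;m[:120]=0;m[200:]=0
ys,xs=np.nonzero(m)
for y in range(ys.min(),ys.max()+1):
  r=xs[ys==y]; print(y,r.min(),r.max()) if len(r) else 0
o=bot.get_obs()['tool_pos'];print('proj nose',proj(a,[[o[0],o[1],o[2]-.087],[o[0],o[1],o[2]-.047]]))
"
```

```text
t 5.75 p [ 0.5796 -0.1394  0.2135] F [-0.25 -0.07 -2.77] T [0.037 0.025 0.011] g 0.247
[[ 9.324e-01 -3.300e-03 -3.615e-01]
 [ 3.615e-01  3.000e-04  9.324e-01]
 [-3.000e-03 -1.000e+00  1.400e-03]]
q [-2.360e-01  3.780e-01  7.900e-02  1.275e+00 -1.000e-03  9.650e-01]
shift cm [-0.026 -0.048 -0.216] twist 0
144 240 241
145 240 242
146 241 242
147 240 242
148 240 242
149 239 242
150 239 242
151 239 242
152 239 242
153 239 242
154 239 242
155 240 242
156 240 242
157 240 242
158 240 242
159 240 242
160 240 242
161 240 242
162 240 242
163 240 242
164 236 243
165 236 243
166 236 242
167 237 241
168 238 241
169 238 241
170 238 241
171 238 241
172 238 241
173 238 241
174 238 242
175 239 242
proj nose [[240.9190493  175.17087488]
 [239.91712988 165.35667482]]
```

View pics/sc6.png

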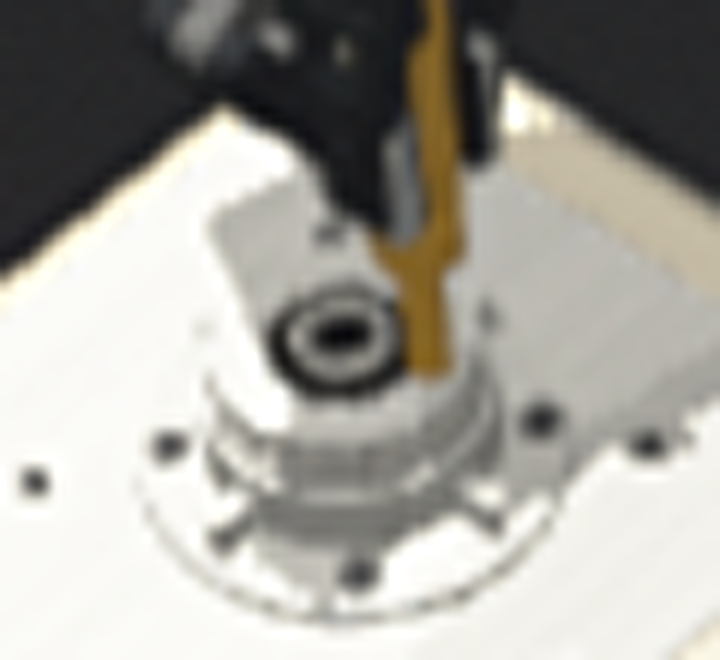

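```bash
python3 -c "
from h import *
a=snapshot('scene')
for u in((233.15,173.2),(233.6,173.8),(240.4,174.6)): print(u,plane(a,u,.119),plane(a,u,.127))
"
```

```text
(233.15, 173.2) [ 0.59103424 -0.16458379  0.119     ] [ 0.59406323 -0.15807918  0.127     ]
(233.6, 173.8) [ 0.59111508 -0.16194134  0.119     ] [ 0.59414335 -0.15546058  0.127     ]
(240.4, 174.6) [ 0.57676733 -0.14878479  0.119     ] [ 0.57992508 -0.14242275  0.127     ]
```

Request:
{"method": "send_rows", "body": {"series": [0.5,0.1,0.3,0,0,0.5,0.1,0.55,0,0,0.5,0.1,0.65,0,0,0.5,0.1,0.72,0,0,0.5,0.1,0.76,0,0]}}

```text
t: 6.35
tool_pos: [0.581, -0.1396, 0.2071]
ee_rot: [0.695, -0.695, -0.129, 0.13]
wrist_force: [-0.5, 0.4, -2.5]
gripper_width: 0.241
```

```bash
python3 -c "
from h import *
st()"
```

```text
t 6.35 p [ 0.581  -0.1396  0.2071] F [-0.5   0.45 -2.47] T [ 0.035 -0.004  0.019] g 0.241
[[ 9.326e-01 -1.500e-03 -3.609e-01]
 [ 3.609e-01 -2.000e-04  9.326e-01]
 [-1.500e-03 -1.000e+00  4.000e-04]]
q [-2.350e-01  3.820e-01  6.900e-02  1.259e+00 -1.000e-03  9.660e-01]
```

Request:
{"method": "send_rows", "body": {"series": [0.5,0,0.05,0,0,0.5,0,0.1,0,0,0.5,0,0.14,0,0,0.5,0,0.18,0,0,0.5,0,0.2,0,0]}}

```text
t: 6.85
tool_pos: [0.5811, -0.1396, 0.2054]
ee_rot: [-0.695, 0.695, 0.129, -0.13]
wrist_force: [-1.1, 0.0, 2.7]
gripper_width: 0.242
```

Request:
{"method": "send_rows", "body": {"series": [0.5,0,0.04,0,0,0.5,0,0.08,0,0,0.5,0,0.12,0,0,0.5,0,0.14,0,0,0.5,0,0.14,0,0]}}

```text
t: 7.35
tool_pos: [0.5812, -0.1394, 0.2043]
ee_rot: [0.695, -0.695, -0.13, 0.13]
wrist_force: [-1.4, 1.1, 5.6]
gripper_width: 0.242
```

Request:
{"method": "send_rows", "body": {"series": [0.5,0,-0.9,0,0,0.5,0,-0.9,-2.0,0,0.5,0,-0.9,-4.5,0,0.5,0,-0.9,-5.2,0,0.5,0,-0.6,-5.2,0]}}

```text
t: 7.85
tool_pos: [0.6003, -0.1888, 0.2101]
ee_rot: [-0.695, 0.695, 0.129, -0.13]
wrist_force: [-0.3, -0.2, -1.9]
gripper_width: 0.245
```

```bash
python3 -c "
from h import *
o,R=st()
a=snapshot('scene')
crop(a,205,145,265,200,12,'pics/sc7.png')
o=o['tool_pos'];print('proj nose',proj(a,[[o[0],o[1],o[2]-.087]]))
"
```

```text
t 7.85 p [ 0.6003 -0.1888  0.2101] F [-0.32 -0.19 -1.92] T [ 0.039  0.015 -0.011] g 0.245
[[ 9.330e-01 -5.000e-04 -3.598e-01]
 [ 3.598e-01 -1.000e-04  9.330e-01]
 [-5.000e-04 -1.000e+00  1.000e-04]]
q [-0.305  0.435  0.161  1.296 -0.     0.898]
proj nose [[225.85166826 168.24414774]]
```

View pics/sc7.png

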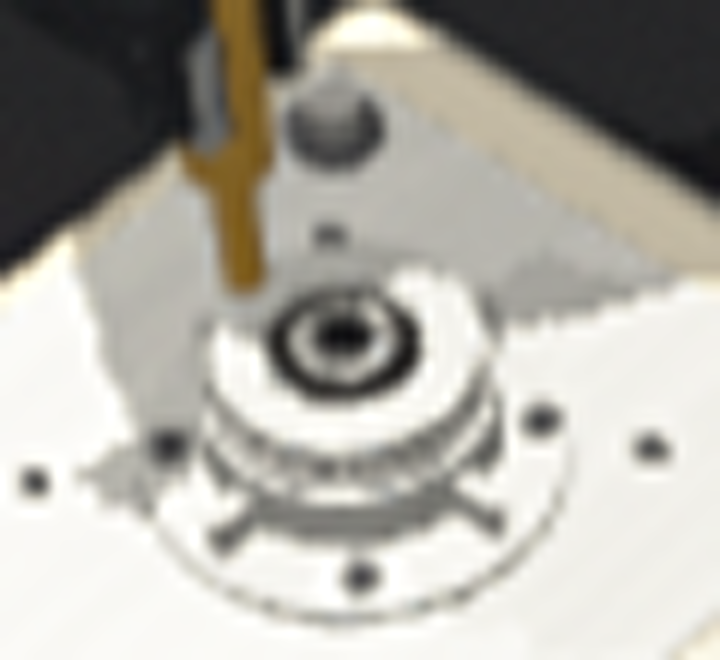

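```bash
python3 -c "
from h import *
a=snapshot('scene')
R=st()[1]
c=plane(a,(233.15,173.2),.118)
print(c)
for u,z in (((224.8,167.3),.1231),((240.4,174.6),.1265)):
  p=plane(a,u,z); print(p, (R.T@(p-c)*1000).round(1))
g=cv2.cvtColor(a['color'],cv2.COLOR_BGR2GRAY).astype(int)
for r in (171,172,173,174,175,176): print(r,g[r,218:250])
print(proj(a,[[c[0]+.02*np.cos(t),c[1]+.02*np.sin(t),.118] for t in np.arange(0,6.28,.785)]).round(1).tolist())
"
```

```text
t 7.95 p [ 0.5995 -0.1875  0.2095] F [ 0.28  0.05 -1.76] T [ 0.023 -0.02   0.01 ] g 0.242
[[ 9.326e-01 -2.100e-03 -3.608e-01]
 [ 3.608e-01  7.000e-04  9.326e-01]
 [-1.700e-03 -1.000e+00  1.400e-03]]
q [-0.303  0.435  0.158  1.296  0.     0.899]
[ 0.59065561 -0.16539686  0.118     ]
[ 0.60101905 -0.19358869  0.1231    ] [ -0.5  -5.1 -30. ]
[ 0.57972772 -0.14282038  0.1265    ] [-2.1 -8.5 25. ]
171 [185 185 183 171 166 181 183 168 160 137  80  71 104  98  79  70  76 134
 197 119  66 145 241 244 242 245 229 138 134 172 166 165]
172 [185 184 184 159 153 179 184 168 149  92  47 124 131  72  31  23  28  64
 144 139  57  69 220 244 243 245 248 181 150 208 212 216]
173 [184 185 182 167 180 226 225 215 180  78  42 149 155  77  32  29  27  61
 170 155  65  60 218 246 243 243 244 218 172 232 244 245]
174 [185 183 177 174 201 254 252 253 238 110  39 116 171 131  87  84  90 142
 208 132  42  57 203 243 243 242 229 214 204 237 242 242]
175 [185 181 175 174 188 249 250 252 254 159  59  59 145 160 134 147 160 179
 150  66  30 103 240 245 243 245 211 180 232 241 240 240]
176 [181 181 178 174 170 243 247 246 252 198 118  58  60 101 110 142 155 102
  57  40  88 195 249 245 245 242 166 166 231 242 241 240]
[[227.0, 176.2], [231.3, 178.5], [236.8, 177.7], [240.0, 174.3], [239.3, 170.3], [235.0, 168.0], [229.6, 168.8], [226.3, 172.1]]
```

Request:
{"method": "send_rows", "body": {"series": [0.5,0,0.15,0.1,0,0.5,0,0.3,0.1,0,0.5,0,0.36,0.1,0,0.5,0,0.42,0.1,0,0.5,0,0.46,0.1,0]}}

```text
t: 8.45
tool_pos: [0.5991, -0.1863, 0.2054]
ee_rot: [0.695, -0.695, -0.129, 0.13]
wrist_force: [-1.7, 0.8, 3.3]
gripper_width: 0.247
```

Request:
{"method": "send_rows", "body": {"series": [0.5,0,0.05,0,0,0.5,0,0.1,0,0,0.5,0,0.15,0,0,0.5,0,0.2,0,0,0.5,0,0.22,0,0]}}

```text
t: 8.95
tool_pos: [0.5994, -0.1866, 0.2035]
ee_rot: [0.695, -0.695, -0.13, 0.13]
wrist_force: [-0.3, -1.0, 4.8]
gripper_width: 0.242
```

Request:
{"method": "send_rows", "body": {"series": [0.5,0,-0.8,0,0,0.5,0.05,-0.9,2.0,0,0.5,0.05,-0.9,4.3,0,0.5,0.05,-0.8,5.2,0,0.5,0.05,-0.4,5.2,0]}}

```text
t: 9.45
tool_pos: [0.581, -0.137, 0.2078]
ee_rot: [0.695, -0.695, -0.13, 0.13]
wrist_force: [-0.3, 0.4, -3.2]
gripper_width: 0.242
```

```bash
python3 -c "
from h import *
go(.5808,-.1394,.2045)"
```

```text
t 9.45 p [ 0.581  -0.137   0.2078] F [-0.33  0.36 -3.2 ] T [-0.008  0.056  0.062] g 0.242
[[ 9.321e-01 -3.000e-04 -3.623e-01]
 [ 3.623e-01  1.000e-04  9.321e-01]
 [-2.000e-04 -1.000e+00  2.000e-04]]
q [-0.232  0.38   0.067  1.258  0.     0.968]
shift cm [-0.109  0.332 -0.212] twist 0
```

Request:
{"method": "send_rows", "body": {"series": [0.5,-0.1,0.15,-0.2,0,0.5,-0.1,0.3,-0.2,0,0.5,-0.1,0.37,-0.2,0,0.5,-0.1,0.44,-0.2,0,0.5,-0.1,0.51,-0.2,0]}}

```text
t: 9.95
tool_pos: [0.5811, -0.1396, 0.2032]
ee_rot: [-0.695, 0.695, 0.13, -0.13]
wrist_force: [-1.8, 0.4, 6.2]
gripper_width: 0.242
```

Request:
{"method": "send_rows", "body": {"series": [0.5,0,0.05,0,0,0.5,0,0.1,0,0,0.5,0,0.13,0,0,0.5,0,0.15,0,0,0.5,0,0.15,0,0]}}

```text
t: 10.45
tool_pos: [0.5812, -0.1394, 0.202]
ee_rot: [0.695, -0.695, -0.131, 0.13]
wrist_force: [-1.5, 1.7, 5.6]
gripper_width: 0.24
```

Request:
{"method": "send_rows", "body": {"series": [0.5,0,-0.8,0,0,0.5,0,-0.9,-2.0,0,0.5,0,-0.9,-4.3,0,0.5,0,-0.8,-5.1,0,0.5,0,-0.5,-5.1,0]}}

```text
t: 10.95
tool_pos: [0.5998, -0.1878, 0.2066]
ee_rot: [0.695, -0.695, -0.13, 0.129]
wrist_force: [-0.1, 0.2, -1.6]
gripper_width: 0.242
```

```bash
python3 -c "
from h import *
go(.5993,-.1865,.2035)"
```

```text
t 10.95 p [ 0.5998 -0.1878  0.2066] F [-0.1   0.22 -1.64] T [ 0.027 -0.052 -0.008] g 0.242
[[ 9.327e-01  8.000e-04 -3.607e-01]
 [ 3.607e-01  5.000e-04  9.327e-01]
 [ 9.000e-04 -1.000e+00  1.000e-04]]
q [-3.040e-01  4.340e-01  1.500e-01  1.286e+00  1.000e-03  8.980e-01]
shift cm [-0.     0.311  0.144] twist 0
```

Request:
{"method": "send_rows", "body": {"series": [0.5,0,0.12,0.14,0,0.5,0,0.25,0.14,0,0.5,0,0.32,0.14,0,0.5,0,0.38,0.14,0,0.5,0,0.44,0.14,0]}}

```text
t: 11.45
tool_pos: [0.5993, -0.1863, 0.2028]
ee_rot: [-0.695, 0.695, 0.13, -0.129]
wrist_force: [-2.1, -0.1, 4.2]
gripper_width: 0.237
```

Request:
{"method": "send_rows", "body": {"series": [0.5,0,0.05,0,0,0.5,0,0.1,0,0,0.5,0,0.13,0,0,0.5,0,0.15,0,0,0.5,0,0.15,0,0]}}

```text
t: 11.95
tool_pos: [0.5995, -0.1865, 0.2016]
ee_rot: [-0.695, 0.695, 0.131, -0.129]
wrist_force: [-2.0, -0.7, 5.5]
gripper_width: 0.241
```

Request:
{"method": "send_rows", "body": {"series": [0.5,0,-0.8,0,0,0.5,0,-0.9,2.0,0,0.5,0,-0.9,4.2,0,0.5,0,-0.8,5.0,0,0.5,0,-0.4,5.0,0]}}

```text
t: 12.45
tool_pos: [0.5816, -0.1391, 0.2059]
ee_rot: [-0.695, 0.695, 0.131, -0.129]
wrist_force: [0.6, -0.3, -2.0]
gripper_width: 0.243
```

```bash
python3 -c "
from h import *
go(.5808,-.1394,.2022)"
```

```text
t 12.45 p [ 0.5816 -0.1391  0.2059] F [ 0.62 -0.32 -2.04] T [ 0.007 -0.003  0.047] g 0.243
[[ 9.321e-01  2.900e-03 -3.622e-01]
 [ 3.622e-01 -2.000e-04  9.321e-01]
 [ 2.600e-03 -1.000e+00 -1.200e-03]]
q [-0.235  0.381  0.063  1.25   0.     0.965]
shift cm [-0.088  0.367 -0.002] twist 0
```

Request:
{"method": "send_rows", "body": {"series": [0.5,-0.05,0.15,0,0,0.5,-0.05,0.3,0,0,0.5,-0.05,0.37,0,0,0.5,-0.05,0.42,0,0,0.5,-0.05,0.46,0,0]}}

```text
t: 12.95
tool_pos: [0.5813, -0.1396, 0.2017]
ee_rot: [-0.695, 0.695, 0.131, -0.129]
wrist_force: [-2.3, 0.6, 4.8]
gripper_width: 0.244
```

Request:
{"method": "send_rows", "body": {"series": [0.5,0,0.03,0,0,0.5,0,0.06,0,0,0.5,0,0.09,0,0,0.5,0,0.11,0,0,0.5,0,0.11,0,0]}}

```text
t: 13.45
tool_pos: [0.5813, -0.1395, 0.2008]
ee_rot: [-0.695, 0.695, 0.131, -0.129]
wrist_force: [-1.7, 0.9, 5.1]
gripper_width: 0.238
```

Request:
{"method": "send_rows", "body": {"series": [0.5,0,0.03,0,0,0.5,0,0.06,0,0,0.5,0,0.08,0,0,0.5,0,0.09,0,0,0.5,0,0.09,0,0]}}

```text
t: 13.95
tool_pos: [0.5813, -0.1394, 0.2005]
ee_rot: [-0.695, 0.695, 0.132, -0.129]
wrist_force: [-2.8, 1.7, 8.4]
gripper_width: 0.245
```

Request:
{"method": "send_rows", "body": {"series": [0.5,0,-0.8,0,0,0.5,0,-0.9,-2.0,0,0.5,0,-0.9,-4.2,0,0.5,0,-0.8,-5.0,0,0.5,0,-0.5,-5.0,0]}}

```text
t: 14.45
tool_pos: [0.5996, -0.1868, 0.2052]
ee_rot: [-0.695, 0.695, 0.131, -0.128]
wrist_force: [-0.6, 0.7, -2.3]
gripper_width: 0.239
```

```bash
python3 -c "
from h import *
go(.5993,-.1865,.2016)"
```

```text
t 14.45 p [ 0.5996 -0.1868  0.2052] F [-0.57  0.74 -2.25] T [ 0.065 -0.036  0.002] g 0.239
[[ 9.327e-01  4.100e-03 -3.607e-01]
 [ 3.607e-01 -2.000e-04  9.327e-01]
 [ 3.800e-03 -1.000e+00 -1.700e-03]]
q [-3.030e-01  4.320e-01  1.420e-01  1.277e+00  1.000e-03  8.990e-01]
shift cm [-0.021  0.356  0.045] twist 0
```

Request:
{"method": "send_rows", "body": {"series": [0.5,0,0.15,0.04,0,0.5,0,0.28,0.04,0,0.5,0,0.34,0.04,0,0.5,0,0.38,0.04,0,0.5,0,0.41,0.04,0]}}

```text
t: 14.95
tool_pos: [0.5992, -0.1861, 0.2016]
ee_rot: [-0.695, 0.695, 0.131, -0.128]
wrist_force: [-3.2, 0.1, 4.3]
gripper_width: 0.24
```

Request:
{"method": "send_rows", "body": {"series": [0.5,0,0.03,0,0,0.5,0,0.06,0,0,0.5,0,0.08,0,0,0.5,0,0.09,0,0,0.5,0,0.09,0,0]}}

```text
t: 15.45
tool_pos: [0.5993, -0.1862, 0.201]
ee_rot: [-0.695, 0.696, 0.131, -0.128]
wrist_force: [-3.5, 0.6, 4.7]
gripper_width: 0.24
```

Request:
{"method": "send_rows", "body": {"series": [0.5,0,0.03,0,0,0.5,0,0.06,0,0,0.5,0,0.08,0,0,0.5,0,0.09,0,0,0.5,0,0.09,0,0]}}

```text
t: 15.95
tool_pos: [0.5994, -0.1864, 0.2005]
ee_rot: [-0.694, 0.696, 0.131, -0.128]
wrist_force: [-4.1, -0.6, 6.3]
gripper_width: 0.246
```

Request:
{"method": "send_rows", "body": {"series": [0.5,0,0.03,0,0,0.5,0,0.06,0,0,0.5,0,0.08,0,0,0.5,0,0.09,0,0,0.5,0,0.09,0,0]}}

```text
t: 16.45
tool_pos: [0.5994, -0.1865, 0.2003]
ee_rot: [-0.694, 0.696, 0.132, -0.128]
wrist_force: [-3.5, 0.4, 9.3]
gripper_width: 0.239
```

Request:
{"method": "send_rows", "body": {"series": [0.5,0,0.02,0,0,0.5,0,0.04,0,0,0.5,0,0.06,0,0,0.5,0,0.07,0,0,0.5,0,0.07,0,0]}}

```text
t: 16.95
tool_pos: [0.5994, -0.1866, 0.2003]
ee_rot: [-0.694, 0.696, 0.132, -0.128]
wrist_force: [-4.8, 0.2, 8.8]
gripper_width: 0.24
```

```bash
python3 -c "
from h import *
st()"
```

```text
t 16.95 p [ 0.5994 -0.1866  0.2003] F [-4.8   0.22  8.76] T [0.159 1.168 0.024] g 0.24
[[ 0.9326  0.0065 -0.3607]
 [ 0.3607 -0.0015  0.9327]
 [ 0.0055 -1.     -0.0038]]
q [-0.302  0.431  0.129  1.262  0.     0.9  ]
```

Request:
{"method": "send_rows", "body": {"series": [0.5,0,0.07,0,0,0.5,0,0.08,0,0,0.5,0,0.09,0,0,0.5,0,0.1,0,0,0.5,0,0.1,0,0]}}

```text
t: 17.45
tool_pos: [0.5994, -0.1866, 0.2003]
ee_rot: [-0.694, 0.696, 0.132, -0.127]
wrist_force: [-6.2, 1.6, 11.3]
gripper_width: 0.238
```

Request:
{"method": "send_rows", "body": {"series": [0.5,0,-0.8,0,0,0.5,0,-0.9,2.0,0,0.5,0,-0.9,4.2,0,0.5,0,-0.8,5.0,0,0.5,0,-0.4,5.0,0]}}

```text
t: 17.95
tool_pos: [0.5816, -0.1392, 0.2043]
ee_rot: [-0.694, 0.696, 0.133, -0.127]
wrist_force: [0.1, -0.2, -2.4]
gripper_width: 0.247
```

```bash
python3 -c "
from h import *
go(.5808,-.1394,.2005)"
```

```text
t 17.95 p [ 0.5816 -0.1392  0.2043] F [ 0.06 -0.22 -2.35] T [-0.057 -0.033  0.013] g 0.247
[[ 0.9322  0.0082 -0.3619]
 [ 0.3619 -0.0019  0.9322]
 [ 0.007  -1.     -0.0047]]
q [-0.235  0.377  0.054  1.239  0.     0.965]
shift cm [-0.084  0.381  0.016] twist 0
```

Request:
{"method": "send_rows", "body": {"series": [0.5,-0.08,0.15,0,0,0.5,-0.08,0.3,0,0,0.5,-0.08,0.37,0,0,0.5,-0.08,0.4,0,0,0.5,-0.08,0.43,0,0]}}

```text
t: 18.45
tool_pos: [0.5811, -0.1399, 0.2005]
ee_rot: [-0.694, 0.696, 0.133, -0.127]
wrist_force: [-1.1, 0.8, 4.3]
gripper_width: 0.243
```

Request:
{"method": "send_rows", "body": {"series": [0.5,0,0.03,0,0,0.5,0,0.05,0,0,0.5,0,0.07,0,0,0.5,0,0.08,0,0,0.5,0,0.08,0,0]}}

```text
t: 18.95
tool_pos: [0.5811, -0.14, 0.2003]
ee_rot: [-0.694, 0.697, 0.133, -0.127]
wrist_force: [-2.7, 0.4, 8.0]
gripper_width: 0.241
```

Request:
{"method": "send_rows", "body": {"series": [0.5,0,0.07,0,0,0.5,0,0.08,0,0,0.5,0,0.09,0,0,0.5,0,0.1,0,0,0.5,0,0.1,0,0]}}

```text
t: 19.45
tool_pos: [0.5811, -0.1401, 0.2002]
ee_rot: [-0.693, 0.697, 0.133, -0.127]
wrist_force: [-4.6, 1.4, 11.3]
gripper_width: 0.243
```

Request:
{"method": "send_rows", "body": {"series": [0.5,0,0.1,0,0,0.5,0,0.11,0,0,0.5,0,0.12,0,0,0.5,0,0.13,0,0,0.5,0,0.13,0,0]}}

```text
t: 19.95
tool_pos: [0.5811, -0.1401, 0.2002]
ee_rot: [-0.693, 0.697, 0.134, -0.126]
wrist_force: [-3.9, 0.4, 12.5]
gripper_width: 0.246
```

Request:
{"method": "send_rows", "body": {"series": [0.5,0,-0.8,0,0,0.5,0.8,-0.9,-0.8,0,0.5,2.0,-0.9,-2.0,0,0.5,2.6,-0.9,-2.5,0,0.5,2.6,-0.7,-2.5,0]}}

```text
t: 20.45
tool_pos: [0.6151, -0.1542, 0.2071]
ee_rot: [-0.693, 0.697, 0.134, -0.126]
wrist_force: [-0.1, -0.1, -2.9]
gripper_width: 0.243
```

```bash
python3 -c "
from h import *
go(.6145,-.1539,.2003)
a=snapshot('scene')
crop(a,205,145,265,200,12,'pics/sc8.png')"
```

```text
t 20.45 p [ 0.6151 -0.1542  0.2071] F [-0.09 -0.14 -2.95] T [ 0.033  0.027 -0.027] g 0.243
[[ 0.9324  0.0115 -0.3613]
 [ 0.3614 -0.0031  0.9324]
 [ 0.0096 -0.9999 -0.007 ]]
q [-0.246  0.436  0.154  1.277 -0.     0.956]
shift cm [-0.048  0.682  0.052] twist 0
```

View pics/sc8.png

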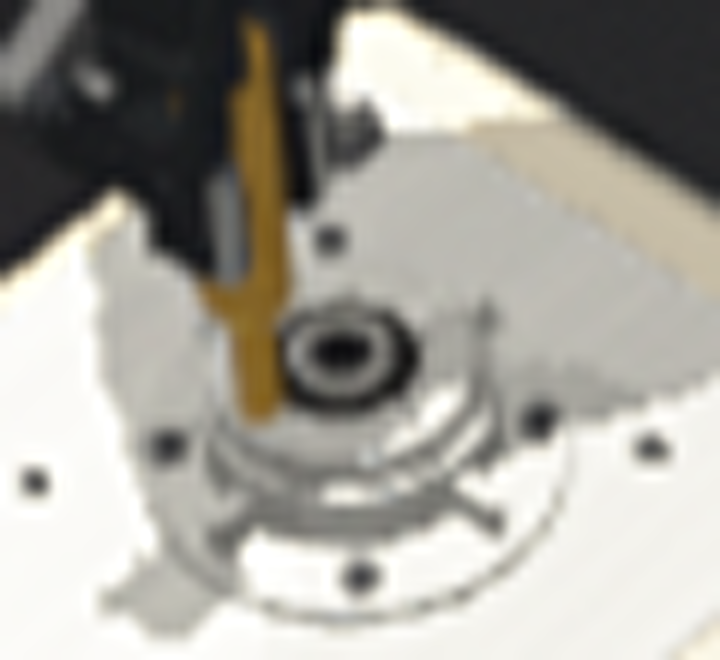

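```bash
python3 -c "
from h import *
a=snapshot('scene')
R=st()[1]
c=plane(a,(233.2,174.2),.1133)
p=plane(a,(226.3,178.1),.120); print(c,p,(R.T@(p-c)*1000).round(1))
"
```

```text
t 20.55 p [ 0.6137 -0.1537  0.2068] F [-1.02  0.46 -2.63] T [0.028 0.041 0.012] g 0.239
[[ 0.9323  0.0098 -0.3614]
 [ 0.3615 -0.0026  0.9324]
 [ 0.0082 -0.9999 -0.006 ]]
q [-0.245  0.435  0.151  1.277 -0.     0.956]
[ 0.59065519 -0.16588553  0.1133    ] [ 0.61641241 -0.15862741  0.12      ] [26.7 -6.5 -2.6]
```

Request:
{"method": "send_rows", "body": {"series": [0.5,0.05,0.2,0.1,0,0.5,0.05,0.45,0.1,0,0.5,0.05,0.6,0.1,0,0.5,0.05,0.64,0.1,0,0.5,0.05,0.67,0.1,0]}}

```text
t: 21.05
tool_pos: [0.6136, -0.1526, 0.2004]
ee_rot: [-0.693, 0.697, 0.133, -0.127]
wrist_force: [-1.8, 0.7, 3.3]
gripper_width: 0.245
```

Request:
{"method": "send_rows", "body": {"series": [0.5,0,0.03,0,0,0.5,0,0.05,0,0,0.5,0,0.07,0,0,0.5,0,0.08,0,0,0.5,0,0.08,0,0]}}

```text
t: 21.55
tool_pos: [0.6136, -0.1526, 0.2003]
ee_rot: [-0.693, 0.697, 0.133, -0.127]
wrist_force: [-2.9, 0.5, 5.8]
gripper_width: 0.243
```

Request:
{"method": "send_rows", "body": {"series": [0.5,0,0.06,0,0,0.5,0,0.08,0,0,0.5,0,0.1,0,0,0.5,0,0.11,0,0,0.5,0,0.11,0,0]}}

```text
t: 22.05
tool_pos: [0.6136, -0.1527, 0.2003]
ee_rot: [-0.693, 0.697, 0.134, -0.126]
wrist_force: [-4.4, 0.4, 9.0]
gripper_width: 0.241
```

Request:
{"method": "send_rows", "body": {"series": [0.5,0,0.11,0,0,0.5,0,0.12,0,0,0.5,0,0.13,0,0,0.5,0,0.14,0,0,0.5,0,0.14,0,0]}}

```text
t: 22.55
tool_pos: [0.6136, -0.1527, 0.2002]
ee_rot: [-0.693, 0.697, 0.134, -0.126]
wrist_force: [-3.8, 0.8, 11.2]
gripper_width: 0.242
```

Request:
{"method": "send_rows", "body": {"series": [0.5,0,-0.8,0,0,0.5,-2.0,-0.9,0,0,0.5,-4.3,-0.9,0,0,0.5,-5.1,-0.8,0,0,0.5,-5.1,-0.5,0,0]}}

```text
t: 23.05
tool_pos: [0.5657, -0.1715, 0.2051]
ee_rot: [-0.693, 0.697, 0.134, -0.125]
wrist_force: [-0.0, 0.4, -2.2]
gripper_width: 0.245
```

```bash
python3 -c "
from h import *
go(.566,-.172,.2003)"
```

```text
t 23.05 p [ 0.5657 -0.1715  0.2051] F [-0.05  0.39 -2.18] T [ 0.033  0.029 -0.007] g 0.245
[[ 0.9327  0.0136 -0.3604]
 [ 0.3605 -0.0038  0.9328]
 [ 0.0113 -0.9999 -0.0084]]
q [-0.295  0.361  0.031  1.226  0.     0.907]
shift cm [ 0.004  0.484 -0.049] twist 0
```

Request:
{"method": "send_rows", "body": {"series": [0.5,0,0.2,0,0,0.5,0,0.38,0,0,0.5,0,0.45,0,0,0.5,0,0.48,0,0,0.5,0,0.51,0,0]}}

```text
t: 23.55
tool_pos: [0.5664, -0.1715, 0.2004]
ee_rot: [-0.693, 0.697, 0.135, -0.125]
wrist_force: [0.0, -0.9, 3.8]
gripper_width: 0.242
```

Request:
{"method": "send_rows", "body": {"series": [0.5,0,0.03,0,0,0.5,0,0.06,0,0,0.5,0,0.08,0,0,0.5,0,0.09,0,0,0.5,0,0.09,0,0]}}

```text
t: 24.05
tool_pos: [0.5665, -0.1715, 0.2003]
ee_rot: [-0.693, 0.698, 0.135, -0.125]
wrist_force: [-2.4, 0.3, 7.3]
gripper_width: 0.238
```

Request:
{"method": "send_rows", "body": {"series": [0.5,0,0.08,0,0,0.5,0,0.1,0,0,0.5,0,0.12,0,0,0.5,0,0.13,0,0,0.5,0,0.13,0,0]}}

```text
t: 24.55
tool_pos: [0.5665, -0.1716, 0.2003]
ee_rot: [-0.692, 0.698, 0.135, -0.124]
wrist_force: [-4.0, 1.2, 10.4]
gripper_width: 0.241
```

Request:
{"method": "send_rows", "body": {"series": [0.5,0,0.14,0,0,0.5,0,0.15,0,0,0.5,0,0.16,0,0,0.5,0,0.17,0,0,0.5,0,0.17,0,0]}}

```text
t: 25.05
tool_pos: [0.5664, -0.1717, 0.2002]
ee_rot: [-0.692, 0.698, 0.136, -0.124]
wrist_force: [-4.7, 1.3, 14.7]
gripper_width: 0.241
```

Request:
{"method": "send_rows", "body": {"series": [0.5,0,0.18,0,0,0.5,0,0.19,0,0,0.5,0,0.2,0,0,0.5,0,0.2,0,0,0.5,0,0.2,0,0]}}

```text
t: 25.55
tool_pos: [0.5664, -0.1717, 0.2001]
ee_rot: [-0.692, 0.698, 0.136, -0.123]
wrist_force: [-6.3, 2.1, 16.4]
gripper_width: 0.241
```

Request:
{"method": "send_rows", "body": {"series": [0.5,0,0.2,0,0,0.5,0,0.2,0,0,0.5,0,0.2,0,0,0.5,0,0.2,0,0,0.5,0,0.2,0,0]}}

```text
t: 26.05
tool_pos: [0.5663, -0.1717, 0.2001]
ee_rot: [-0.691, 0.699, 0.137, -0.123]
wrist_force: [-6.2, 2.2, 17.6]
gripper_width: 0.243
```

Request:
{"method": "send_rows", "body": {"series": [0.5,0,0.2,0,0,0.5,0,0.2,0,0,0.5,0,0.2,0,0,0.5,0,0.2,0,0,0.5,0,0.2,0,0]}}

```text
t: 26.55
tool_pos: [0.5661, -0.1716, 0.2001]
ee_rot: [-0.691, 0.699, 0.137, -0.122]
wrist_force: [-6.5, 1.8, 16.7]
gripper_width: 0.241
```

Request:
{"method": "send_rows", "body": {"series": [0.5,0,0.2,0,0,0.5,0,0.2,0,0,0.5,0,0.2,0,0,0.5,0,0.2,0,0,0.5,0,0.2,0,0]}}

```text
t: 27.05
tool_pos: [0.566, -0.1716, 0.2001]
ee_rot: [-0.691, 0.699, 0.138, -0.122]
wrist_force: [-5.1, 1.7, 17.3]
gripper_width: 0.243
```

Request:
{"method": "send_rows", "body": {"series": [0.5,0,-0.8,0,0,0.5,0.8,-0.9,-0.8,0,0.5,2.0,-0.9,-2.0,0,0.5,2.55,-0.8,-2.6,0,0.5,2.55,-0.5,-2.6,0]}}

```text
t: 27.55
tool_pos: [0.5997, -0.187, 0.2055]
ee_rot: [-0.691, 0.699, 0.138, -0.122]
wrist_force: [-0.0, 0.1, -1.6]
gripper_width: 0.243
```

```bash
python3 -c "
from h import *
go(.5985,-.1863,.2003)"
```

```text
t 27.55 p [ 0.5997 -0.187   0.2055] F [-0.03  0.12 -1.63] T [0.005 0.02  0.016] g 0.243
[[ 0.9326  0.0245 -0.3601]
 [ 0.3604 -0.0076  0.9328]
 [ 0.0201 -0.9997 -0.0159]]
q [-0.302  0.416  0.118  1.247  0.     0.9  ]
shift cm [-0.101  0.519  0.119] twist 0
```

Request:
{"method": "send_rows", "body": {"series": [0.5,-0.15,0.2,0.1,0,0.5,-0.15,0.4,0.1,0,0.5,-0.15,0.48,0.1,0,0.5,-0.15,0.52,0.1,0,0.5,-0.15,0.55,0.1,0]}}

```text
t: 28.05
tool_pos: [0.5977, -0.1866, 0.2004]
ee_rot: [-0.691, 0.699, 0.138, -0.122]
wrist_force: [-3.3, 1.2, 2.8]
gripper_width: 0.243
```

Request:
{"method": "send_rows", "body": {"series": [0.5,0,0.03,0,0,0.5,0,0.06,0,0,0.5,0,0.09,0,0,0.5,0,0.11,0,0,0.5,0,0.11,0,0]}}

```text
t: 28.55
tool_pos: [0.5978, -0.1866, 0.2003]
ee_rot: [-0.691, 0.7, 0.138, -0.121]
wrist_force: [-4.6, 0.8, 8.0]
gripper_width: 0.237
```

Request:
{"method": "send_rows", "body": {"series": [0.5,0,-1,0,0,0.5,0,-3.5,0,0,0.5,0.4,-6,2,0,0.5,1.2,-6.5,6,0,0.5,2.0,-6.5,10.5,0]}}

```text
t: 29.05
tool_pos: [0.5779, -0.0808, 0.2655]
ee_rot: [-0.69, 0.7, 0.138, -0.119]
wrist_force: [0.8, 0.7, -3.2]
gripper_width: 0.244
```

```bash
python3 -c "
from h import *
go(.4755,.3835,.262)
a=snapshot('scene')
crop(a,205,145,265,200,12,'pics/sc9.png')"
```

```text
t 29.05 p [ 0.5779 -0.0808  0.2655] F [ 0.79  0.72 -3.21] T [ 0.002 -0.005 -0.061] g 0.244
[[ 0.9333  0.0287 -0.358 ]
 [ 0.3584 -0.0086  0.9335]
 [ 0.0237 -0.9996 -0.0183]]
q [-0.137  0.316  0.118  1.344 -0.005  1.068]
shift cm [ 7.073 -0.34  47.019] twist 0
```

View pics/sc9.png

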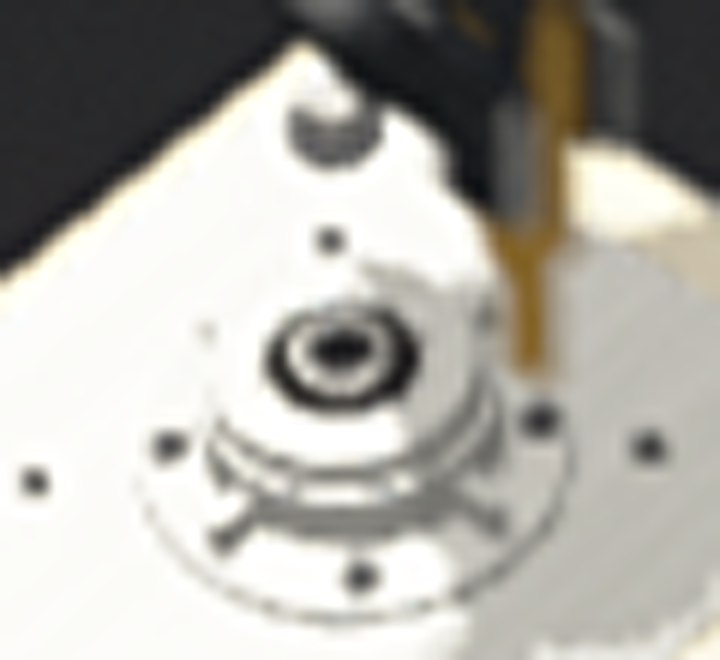

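Request:
{"method": "send_rows", "body": {"series": [0.5,0.7,0,4.5,0,0.5,1.35,0,9,0,0.5,2.0,0,13.5,0,0.5,2.7,0,18,0,0.5,3.4,0,22.5,0]}}

```text
t: 29.6
tool_pos: [0.5258, 0.1494, 0.2633]
ee_rot: [-0.692, 0.698, 0.139, -0.121]
wrist_force: [1.8, -0.4, -2.1]
gripper_width: 0.247
```

Request:
{"method": "send_rows", "body": {"series": [0.5,0.7,0,4.5,0,0.5,1.35,0,9,0,0.5,2.0,0,13.5,0,0.5,2.7,0,17,0,0.5,3.1,0,19.5,0]}}

```text
t: 30.1
tool_pos: [0.4836, 0.3452, 0.2616]
ee_rot: [-0.692, 0.698, 0.14, -0.121]
wrist_force: [0.7, -0.4, -1.5]
gripper_width: 0.244
```

```bash
python3 -c "
from h import *
go(.4755,.3835,.20)"
```

```text
t 30.1 p [0.4836 0.3452 0.2616] F [ 0.67 -0.41 -1.48] T [-0.051 -0.009 -0.034] g 0.244
[[ 0.9312  0.028  -0.3635]
 [ 0.3637 -0.0032  0.9315]
 [ 0.0249 -0.9996 -0.0131]]
q [ 0.629  0.342  0.147  1.355 -0.019  1.827]
shift cm [0.484 6.125 3.942] twist 0
```

Request:
{"method": "send_rows", "body": {"series": [0.5,0.3,0,2.5,0,0.5,0.48,1,3.9,0,0.5,0.48,3,3.94,0,0.5,0.48,5,3.94,0,0.5,0.48,6.1,3.94,0]}}

```text
t: 30.6
tool_pos: [0.475, 0.3829, 0.1982]
ee_rot: [-0.691, 0.698, 0.14, -0.122]
wrist_force: [-0.5, -0.0, -1.8]
gripper_width: 0.237
```

Request:
{"method": "send_rows", "body": {"series": [0.5,0,0,0,0,0.5,0,0,0,0,0.5,0,0,0,0,0.5,0,0,0,0,0.5,0,0,0,0]}}

```text
t: 31.1
tool_pos: [0.4753, 0.3831, 0.1989]
ee_rot: [-0.692, 0.698, 0.14, -0.122]
wrist_force: [0.4, -0.2, -2.1]
gripper_width: 0.241
```

```bash
python3 -c "
from h import *
go(.4755,.3835,.145)
a=snapshot('scene');b=snapshot('top')
crop(a,360,265,420,345,10,'pics/sc10.png');crop(b,100,200,220,290,6,'pics/tc10.png')
o,R=st();print(proj(a,o['tool_pos']+R[:,1]*.087+R[:,2]*-.0026))"
```

```text
t 31.1 p [0.4753 0.3831 0.1989] F [ 0.45 -0.15 -2.13] T [0.046 0.017 0.011] g 0.241
[[ 0.9312  0.0272 -0.3635]
 [ 0.3637 -0.004   0.9315]
 [ 0.0239 -0.9996 -0.0136]]
q [ 0.688  0.394  0.065  1.223 -0.02   1.886]
shift cm [-0.094  5.391  0.107] twist 0
t 31.2 p [0.4751 0.383  0.1986] F [ 0.7   0.2  -1.69] T [-0.013  0.015  0.002] g 0.239
[[ 0.9312  0.0268 -0.3635]
 [ 0.3638 -0.0043  0.9315]
 [ 0.0234 -0.9996 -0.0138]]
q [ 0.688  0.394  0.064  1.223 -0.02   1.886]
[[397.72970729 304.80232937]]
```

View pics/sc10.png

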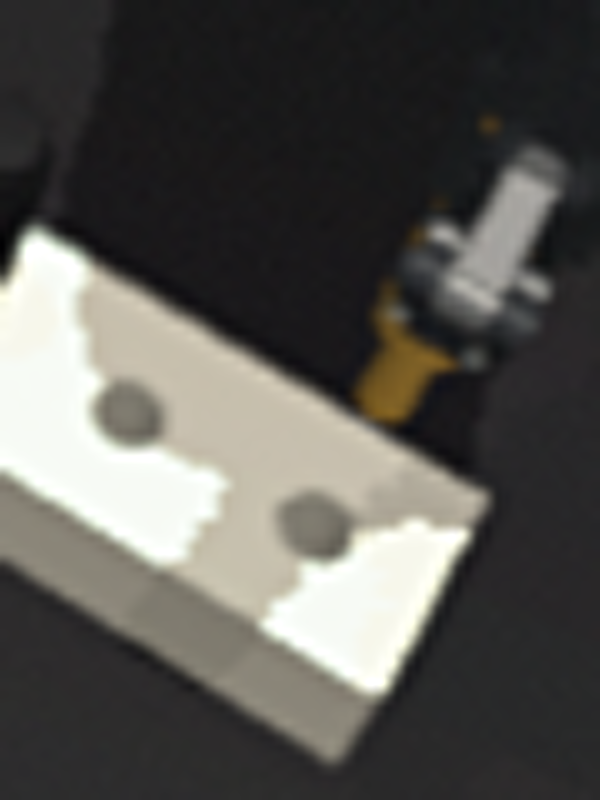

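View pics/tc10.png

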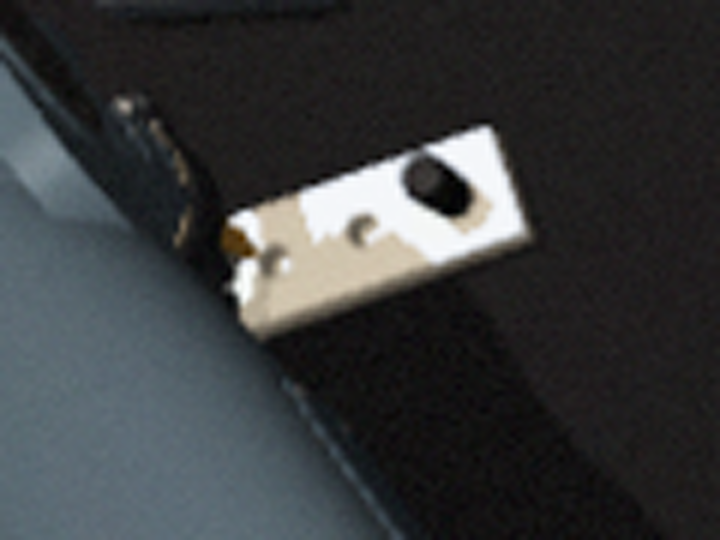

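```bash
python3 -c "
from h import *
a=snapshot('scene');b=snapshot('top')
o=bot.get_obs()['tool_pos'];print(o)
hs=plane(a,(391.0,317.2),.045);ht=plane(b,(144.9,242.7),.045);print(hs,ht)
print('nose',plane(a,(397.75,305.6),o[2]-.087))
print('mid',plane(a,(372.4,305.8),.045),plane(b,(160,238.0),.045))
"
```

```text
[0.47503905 0.38293298 0.19839749]
[0.48039646 0.38126264 0.045     ] [0.47911867 0.38194452 0.045     ]
nose [0.47957727 0.38153712 0.11139749]
mid [0.49793096 0.33492202 0.045     ] [0.49540182 0.33469295 0.045     ]
```

Request:
{"method": "send_rows", "body": {"series": [0.5,0.03,1.2,0,0,0.5,0,2.4,0.02,0,0.5,-0.03,3.6,0.04,0,0.5,-0.05,4.8,0.06,0,0.5,-0.07,5.6,0.07,0]}}

```text
t: 31.8
tool_pos: [0.4751, 0.3827, 0.1405]
ee_rot: [-0.691, 0.698, 0.139, -0.123]
wrist_force: [-0.6, 0.3, -2.1]
gripper_width: 0.237
```

```bash
python3 -c "
from h import *
go(.4757,.3828,.11)
a=snapshot('scene');crop(a,360,265,420,345,10,'pics/sc11.png')"
```

```text
t 31.8 p [0.4751 0.3827 0.1405] F [-0.6   0.35 -2.11] T [ 0.088  0.086 -0.021] g 0.237
[[ 0.9312  0.025  -0.3637]
 [ 0.3639 -0.0057  0.9314]
 [ 0.0212 -0.9997 -0.0144]]
q [ 0.687  0.429 -0.035  1.092 -0.02   1.886]
shift cm [-0.008  3.055  0.031] twist 0
```

View pics/sc11.png

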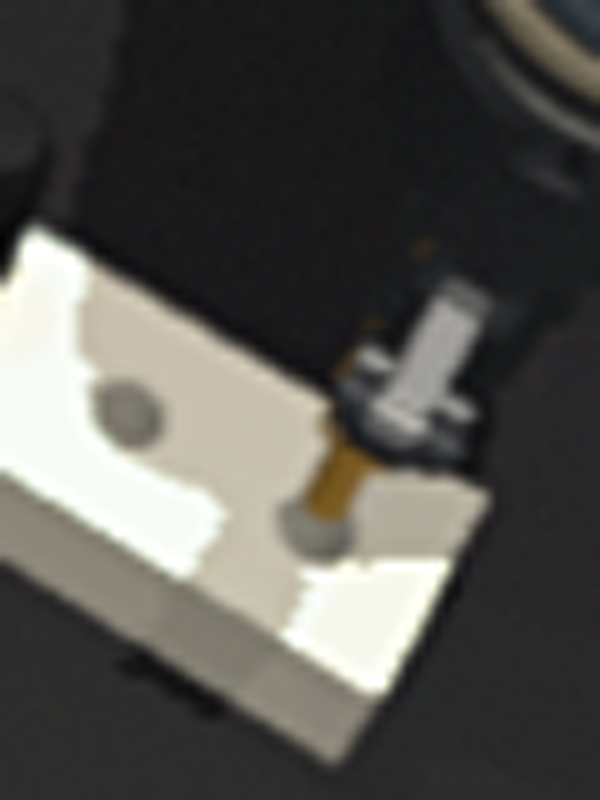

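Request:
{"method": "send_rows", "body": {"series": [0.5,0.02,0.8,0,0,0.5,0,1.6,0,0,0.5,0,2.4,0.02,0,0.5,0,3.2,0.03,0,0.5,0,3.8,0.03,0]}}

```text
t: 32.35
tool_pos: [0.4755, 0.3824, 0.1009]
ee_rot: [-0.691, 0.699, 0.139, -0.123]
wrist_force: [0.1, 0.0, -1.8]
gripper_width: 0.244
```

```bash
python3 -c "
from h import *
go(.4757,.3828,.092)"
```

```text
t 32.35 p [0.4755 0.3824 0.1009] F [ 0.11  0.04 -1.8 ] T [0.013 0.014 0.008] g 0.244
[[ 0.9312  0.0238 -0.3636]
 [ 0.3639 -0.0067  0.9314]
 [ 0.0197 -0.9997 -0.0149]]
q [ 0.687  0.46  -0.093  1.004 -0.02   1.885]
shift cm [0.012 0.889 0.045] twist 0
```

Request:
{"method": "send_rows", "body": {"series": [0.5,0,0.3,0,0,0.5,0,0.6,0,0,0.5,0,0.75,0,0,0.5,0,0.82,0,0,0.5,0,0.87,0,0]}}

```text
t: 32.85
tool_pos: [0.4758, 0.3824, 0.0923]
ee_rot: [-0.691, 0.699, 0.139, -0.123]
wrist_force: [0.3, -0.1, -3.1]
gripper_width: 0.242
```

Request:
{"method": "send_rows", "body": {"series": [0.5,0,0.03,0,0,0.5,0,0.05,0,0,0.5,0,0.07,0,0,0.5,0,0.08,0,0,0.5,0,0.08,0,0]}}

```text
t: 33.35
tool_pos: [0.476, 0.3825, 0.0921]
ee_rot: [-0.691, 0.699, 0.139, -0.123]
wrist_force: [-1.6, -0.3, 4.7]
gripper_width: 0.239
```

Request:
{"method": "send_rows", "body": {"series": [2.6,0,-0.02,0,0,3.2,0,-0.02,0,0,4.5,0,-0.02,0,0,6,0,-0.02,0,0,6,0,-0.02,0,0]}}

```text
t: 33.85
tool_pos: [0.476, 0.3825, 0.0922]
ee_rot: [-0.691, 0.699, 0.139, -0.123]
wrist_force: [0.8, -0.4, 0.4]
gripper_width: 0.697
```

Request:
{"method": "send_rows", "body": {"series": [6,0,-1,0,0,6,0,-3,0,0,6,0,-6,0,0,6,0,-10,0,0,6,0,-14,0,0]}}

```text
t: 34.35
tool_pos: [0.4722, 0.3831, 0.2341]
ee_rot: [-0.691, 0.699, 0.139, -0.123]
wrist_force: [0.5, 0.9, 0.5]
gripper_width: 0.704
```

Request:
{"method": "send_rows", "body": {"series": [6,-4,-3,2,0,6,-8,-4,3,0,6,-12,-4,4,0,6,-16,-4,4,0,6,-19,-4,4,0]}}

```text
t: 34.85
tool_pos: [0.2776, 0.3506, 0.2705]
ee_rot: [-0.691, 0.698, 0.139, -0.123]
wrist_force: [0.5, 0.4, -0.6]
gripper_width: 0.7
```

```bash
python3 -c "
from h import *
st()
a=snapshot('scene');b=snapshot('top')
crop(a,330,265,420,345,7,'pics/sc12.png');crop(b,125,210,200,265,8,'pics/tc12.png');crop(a,205,145,265,200,12,'pics/sc13.png');cv2.imwrite('pics/top12.png',b['color'])"
```

```text
t 34.85 p [0.2776 0.3506 0.2705] F [ 0.49  0.42 -0.64] T [0.019 0.055 0.027] g 0.7
[[ 0.9309  0.0247 -0.3644]
 [ 0.3646 -0.0055  0.9311]
 [ 0.021  -0.9997 -0.0142]]
q [ 0.915  0.092 -0.158  1.309 -0.023  2.113]
```

View pics/sc12.png

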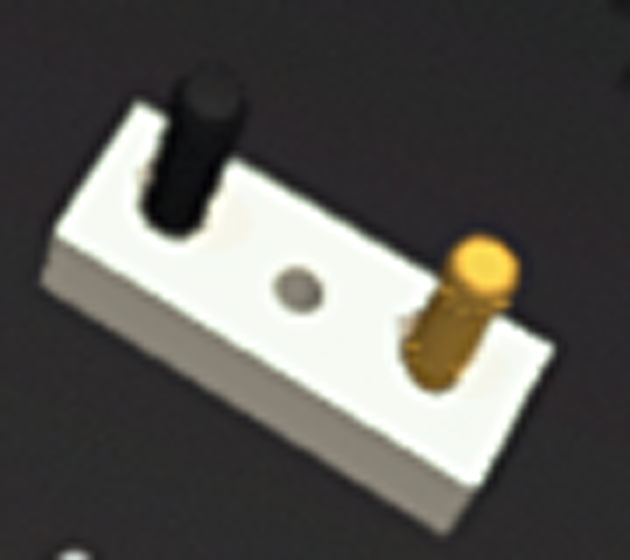

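View pics/sc13.png

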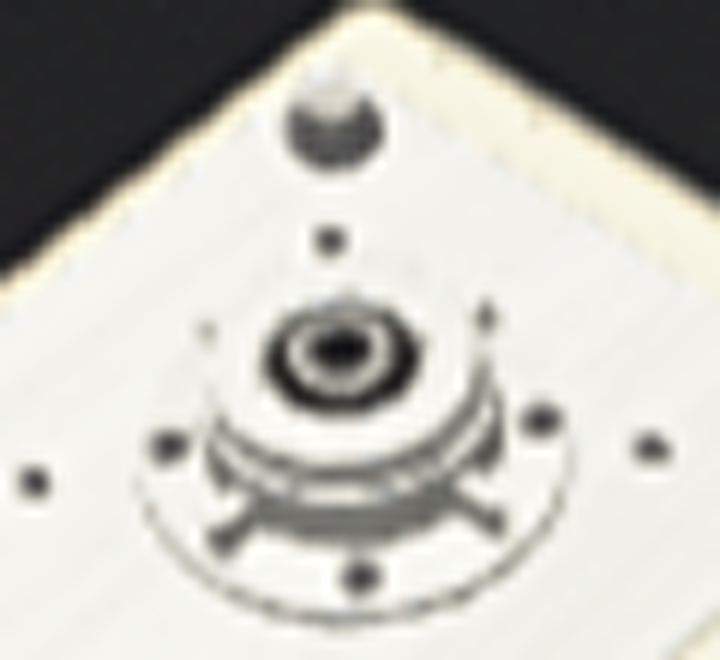

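View pics/top12.png

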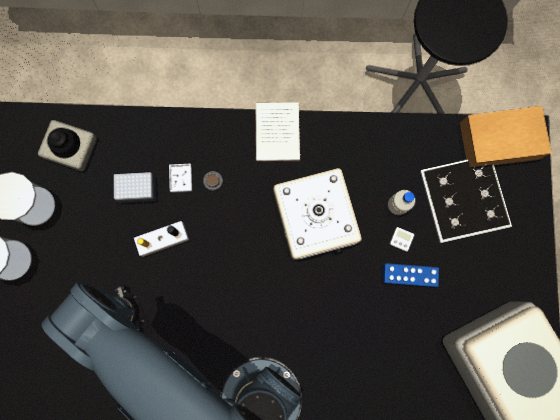

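The pictures show the drift upright in its hole (scene crop at 484, 268) and the cup flange low and level. Nothing else has moved and the gripper is clear.

```bash
python3 -c "
from h import *
print(bot.finish_job())"
```

```text
the job is handed in; nothing more can be done
None
```

The cup is in, flat on the shims as far as I could feel. The drift is back nose down in the hole it came from, and I handed the job in at about 35 s.

- **Pressing in:** I took the drift by its handle and pressed the flange at two opposite sides in turn, about 1 to 2 mm at a time. Sliding force was roughly 6 to 11 N, and the cup went down about 5.3 mm in all.
- **Flat all round:** At both of those sides and the two at right angles, the flange stopped at the same height, within about 0.2 mm. I pushed to at least 13.7 N at each of these points with almost no further movement. After the lean I pressed one of them again, and it was at the same height.
- **Proof:** I leaned on the flange for about 1.5 s, at 19 to 20 N by the readings at the end of each call (wrist reading plus the drift's own weight). There was also a sideways force of about 6 N. The highest force I read was about 20 N.
- **Last pictures:** The cup sits low and level, the drift stands in its hole, and the other items are where they were. The gripper was clear and open.

**Checks that disagreed:**
- The two cameras differed by about 3 mm on where the cup is. I worked from their average and from where the nose appeared beside the cup. By the pictures the nose was 25 to 30 mm from the cup's centre.
- The tool gradually tilted about 1.5° under load. The drift still went cleanly into its hole.

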